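Hold an injection pump's control rack at its set travel

TASK

The injection pump clamped on the bench is to be checked at its set rack travel. Swing the keeper fork up off the sprung pull rod and right over, so that it stays leaning back on its own, then take the black knob and draw the rod out against its spring until its pointer stands in the notch of the index on the rule. Finish holding the rod there by the knob without letting go, the index left where it is set and the spanner, nut, nozzle and tape roll round the pump left where they are.

Things in the scene. Friction and masses are not known exactly. Their poses are not given: they have to be found in the camera images.
- pump: Three-cylinder in-line injection pump of cast aluminium on a dark steel plate 150 x 280 x 12 mm, fixed to the bench. Origin: on the bench top (z = 0) straight below point tube_mouth. The sprung rod comes out towards -y, the pump lies towards +y, the rule on the -x side. Plate: y -52 to +228 mm. Pump: y 47 to 239 mm, x -55 to +45 mm, 128 mm high, its three valve holders 164 mm.
- tube_mouth (a point): Centre of the mouth of the steel guide tube (25 mm across, clamp ring 31 mm, 48 mm long) that holds the rod's spring: [0, 0, 100 mm] in the pump's frame, on the rod's axis. Rule: a steel strip at x -29 to -43 mm, y +11 to -73 mm, top 93 mm above the bench. Keeper's post: x 16 to 56 mm, y -3 to -40 mm, 119 mm high. Beyond y = -73 mm nothing is beside or under the rod but the bench.
- pull_rod (a joint): How far the rod is drawn out of its tube (m): 0 at rest, 0.055 at its stop. The inner spring pulls back with 3 N at 0 and 220 N/m more (7 N at 0.016, 12 N at 0.042). A 10 mm steel rod with a 26 mm collar at y -9.5 to -16.5 mm in the pump's frame at rest; while the keeper is down its prongs stand 2 mm in front of the collar and stop the rod.
- pull_knob (a point): Centre of the grip of the black ribbed knob on the end of the rod, at [0, -106 mm - travel, 100 mm] in the pump's frame; axes as the pump's. The grip is a barrel 22 mm in diameter and 34 mm long along the rod (y +-17 mm from this point), with a flange 30 mm in diameter and 5 mm thick at its outer (-y) end.
- pointer_tip (a point): Tip of the 2 mm wide pointer that stands out from the rod's collar towards the rule (-x); it moves with the rod: [-26.5 mm, -13 mm - travel, 100 mm] in the pump's frame.
- index_notch (a point): Middle of the mouth of the index's notch: the index is a dark steel block 24 mm long, clamped on the rule with a small brass thumbscrew (top 107 mm above the bench); its 8 mm wide notch opens towards the rod. The pointer stands in the notch when pointer_tip and index_notch have the same y in the pump's frame.
- index (a joint): Where the index is set (m), different each time, 0.016 to 0.042: the pointer is in the middle of the notch when joint pull_rod has this same value. The clamp slips only above 20 N.
- keeper (a joint): Angle of the keeper fork (rad): 0 lying level across the rod in front of the collar, 1.57 upright, 2.0 at its stop, leaning back away from the rule. It swings in the pump's x-z plane, weighs 0.1 kg and moves freely: below about 1.5 it falls shut again, beyond 1.7 it falls back to its stop and stays there.
- keeper_tab (a point): Centre of the keeper's finger tab, a dark steel disc 24 mm in diameter and 10 mm thick whose flat faces look along the pump's +-y; 100 mm from the hinge: [-68 mm, -21.5 mm, 112 mm] in the pump's frame when shut. Its arm is a bar 6 mm thick and 8 mm high.
- keeper_hinge (a point): Keeper's hinge pin at [32 mm, -21.5 mm, 112 mm] in the pump's frame; the hinge axis is the pump's y. At angle q the tab is at hinge + 100 mm * (-cos q, 0, sin q).
- spanner: Loose combination spanner, 33 x 199 x 8 mm, lying on the bench on the robot side of the plate, a bystander; origin under its middle, length along its y.
- nut: Loose steel union nut, 24 x 27 x 20 mm, standing on the bench beyond the rod, a bystander; origin under its middle.
- nozzle_a: Loose steel injector nozzle, 18 mm across, standing 54 mm high on the bench beyond the keeper's post, a bystander; origin under its middle.
- tape: Roll of black tape, 58 mm across, 19 mm high, lying behind the pump, a bystander; origin under its middle.

How it is judged:
By the outcome, as a careful person would: the job done as asked, in the order asked, and still so for the second after the job is handed in, while the arm keeps its last pose, push and grip.
It also fails if it takes over 48 s, if anything falls off the work surface, if the arm or the gripper's body presses on something with over 40 N, if the wrist force passes 120 N, or if a joint passes its speed limit or range.

ROBOT

A 6-joint arm with a two-finger parallel gripper is mounted at the origin on a cart in front of the work surface, level with it; the furniture and walls round the work are solid. World frame = base frame: x ahead of the robot, y to its left, z up, the work surface at z = 0. Lengths are in m, angles in rad, forces in N, time in s.
With the tool pointing down it reaches from about 0.35 to 0.775 m from the base axis. Payload 7.3 kg.
Tool frame: the origin (TCP) lies on the centre line of the jaws, within the pads' length; the fingertips stand ahead of it and the grasp point (between the pads) is the TCP (tips_ahead is the z of the fingertips in the tool frame, in m); z points along the fingers, y is the line along which they close (so a half turn about z gives the same grasp; the last joint's range is limited). The gripper opens to 92 mm and grips with 3 to 60 N. Pads are 19 mm wide; open, the fingers measure 130 mm over their backs; the gripper's body (75 mm by 190 mm) begins 47 mm behind the grasp point.
Start: joints at [-1.397, 0.342, 1.524, -0, 1.275, -0.146], TCP at [0.165, -0.498, 0.246] pointing down, gripper open.
Joint ranges: [-2.53, 2.53], [-0.77, 2.02], [0.04, 2.7], [-1, 4.14], [0.28, 2.66], [-3.11, 3.11]. Speed limits (rad/s): [2.57, 2.57, 3.14, 3.14, 3.14, 3.14].

INTERFACE

Orientations are given as a unit quaternion [w, x, y, z].
In Python, from station import * gives the robot as it stands.
- The arm moves only by the tool send_rows, never from a script. Its argument "targets" is a list of rows, each a list of 4 numbers: the shift along the tool's x, y, z in m, then the turn about the tool's z in degrees. A call has 1 to 12 rows; each row shifts and turns the commanded pose from where the row before left it, along the tool's axes as they then stand; what a row does not reach is not made up. A row lasts 1/12 s, in which the tool goes at most 41.7 mm and 7.16 degrees, less where a joint would pass 70% of its speed; a pose out of reach is approached as far as the arm can. A call with a gripper value outside its range is refused whole. "jaw" is the finger opening in m, from 0 to 0.0918, set as the call begins (left out, the last holds). The fingers move at their own pace and stop on an object; "force" is the grip in N (left out, the last holds). Time passes only in rows, so rows that do not move let the fingers close. It gives the time, the measured TCP pose, the force, the opening and the grip force at its end, in the units of the state.
- get_obs(): the state, without advancing time (a new reading comes with each control period).
- snapshot(name): name is "side" or "top"; returns a dict with "img" (400x640x3 uint8, blue, green, red), "vfov" (degrees; the focal length in pixels is half the picture's height over the tangent of half this angle, whatever the lens; pixels are square), "cx", "cy" (the principal point, pixels), "D" ([k1, k2, p1, p2, k3] as OpenCV has them; the pictures are not rectified), "T" (4x4, takes a point from camera to world coordinates). Camera axes: x right, y down, z forward; pixel columns grow to the right and rows downward; lengths in m; the calibration is good to about 2 mm. A picture is of the moment at which its call begins. There is no depth.
- sign_off(): hands the job in; it is judged then, once.
The state is a dict: "time_s": time; "qpos": joint angles; "qvel": joint speeds; "tau": joint torques, N m; "ee_pos": TCP position; "eef_rot": TCP orientation; "contact_force": force on the tool from outside, world axes, zero at the start; "moment": the same for the moment, N m; "width": finger opening in m; "finger_force": force on a finger pad.
Only numpy, scipy, OpenCV 4.12 (cv2) and the standard library are available. Lean on these libraries where they do the work, as an engineer would, in place of code of your own. Each camera call takes 0.05 s, during which the arm holds its last target. There are 200 camera calls.

## Working session

There is one attempt and no reset: what is moved stays moved. The work goes in short steps, Python scripts to look and compute and a tool call to move; the robot and the scene stay as the last step left them, time stands still between calls to the robot, and variables do not carry over. Pictures are saved under pics/ and viewed, at most 10 in all, crops included, and the job is handed in when it is done.

Besides the shell and the picture viewer there is one more tool, called after ">>>" as a command line: name --pt "numbers of a row" for each row, then --argument value for the rest. send_rows: Moves the arm, as the interface text tells. Its arguments: {"type":"object","properties":{"targets":{"type":"array"},"jaw":{"type":"number"},"force":{"type":"number"}},"required":["targets"]}

```bash
mkdir -p pics; ls; cat > h.py <<'E'
import numpy as np, cv2
from station import *
def cam(s):
    f=200/np.tan(np.radians(s["vfov"])/2)
    return np.array([[f,0,s["cx"]],[0,f,s["cy"]],[0,0,1]]),np.array(s["D"],float),np.array(s["T"])
def ray(s,px):
    K,D,T=cam(s); u=cv2.undistortPoints(np.array([[px]],float),K,D).ravel()
    return T[:3,3],T[:3,:3]@np.array([u[0],u[1],1])
def onz(s,px,z):
    o,d=ray(s,px); return o+d*(z-o[2])/d[2]
def proj(s,P):
    K,D,T=cam(s); R=T[:3,:3].T; t=-R@T[:3,3]
    return cv2.projectPoints(np.atleast_2d(np.array(P,float)),cv2.Rodrigues(R)[0],t,K,D)[0].reshape(-1,2)
E
python3 - <<'E'
from h import *
for n in("side","top"):
    s=snapshot(n); cv2.imwrite(f"pics/{n}0.png",s["img"]); print(n,s["vfov"],s["cx"],s["cy"],s["D"],np.round(s["T"],3).tolist())
o=get_obs(); print({k:np.round(v,3).tolist() for k,v in o.items()})
E
```

```text
pics
side 56.79071388560532 318.8245053108817 196.13509176218076 [-0.07762437  0.          0.          0.          0.        ] [[0.971, -0.106, 0.216, 0.383], [-0.24, -0.489, 0.839, -0.736], [0.016, -0.866, -0.5, 0.52], [0.0, 0.0, 0.0, 1.0]]
top 51.30884228221987 320.91553304476196 199.08053928569382 [-0.01662507  0.          0.          0.          0.        ] [[-0.011, -0.998, 0.06, 0.509], [-1.0, 0.012, 0.011, -0.051], [-0.011, -0.06, -0.998, 1.03], [0.0, 0.0, 0.0, 1.0]]
{'time_s': 0.1, 'qpos': [-1.397, 0.343, 1.525, 0.0, 1.275, -0.146], 'qvel': [0.001, -0.001, -0.003, -0.001, -0.003, 0.001], 'tau': [0.002, -43.2, -24.469, 0.072, 0.053, -0.0], 'ee_pos': [0.165, -0.498, 0.245], 'eef_rot': [-0.001, 0.987, 0.159, -0.0], 'contact_force': [-0.818, -0.18, 0.822], 'moment': [-0.048, -0.008, 0.001], 'finger_force': 0.0, 'width': 0.091}
```

View pics/top0.png

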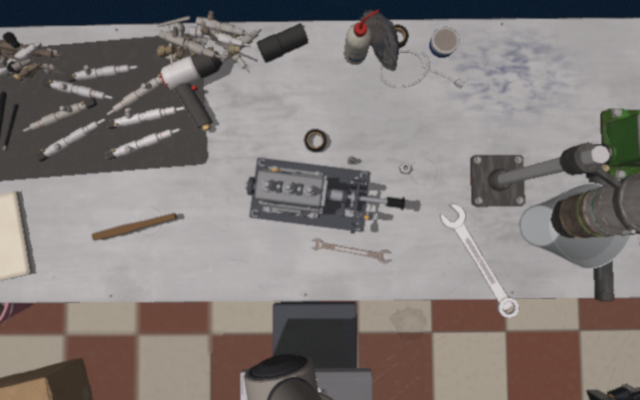

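View pics/side0.png

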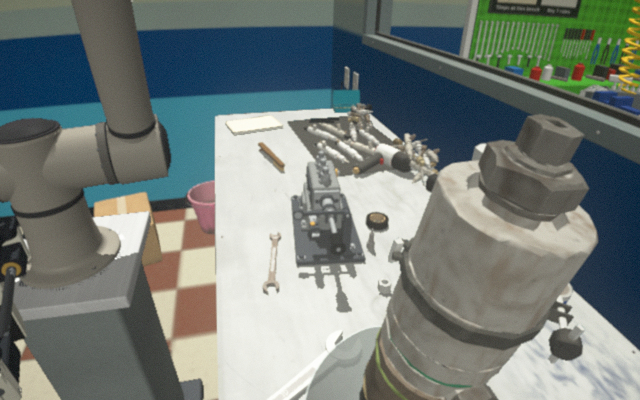

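```bash
python3 - <<'E'
import cv2
a=cv2.imread("pics/top0.png")[145:245,240:430]; cv2.imwrite("pics/topc.png",cv2.resize(a,None,fx=4.2,fy=4.2,interpolation=cv2.INTER_CUBIC))
a=cv2.imread("pics/side0.png")[150:275,280:400]; cv2.imwrite("pics/sidec.png",cv2.resize(a,None,fx=4.8,fy=4.8,interpolation=cv2.INTER_CUBIC))
E
```

```text
(no output)
```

View pics/topc.png

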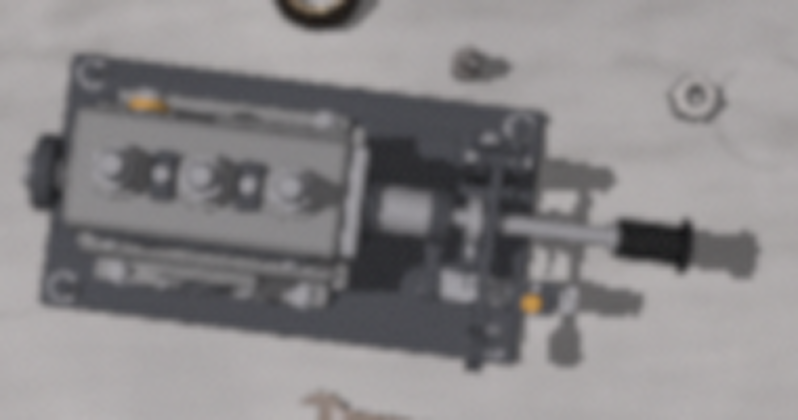

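View pics/sidec.png

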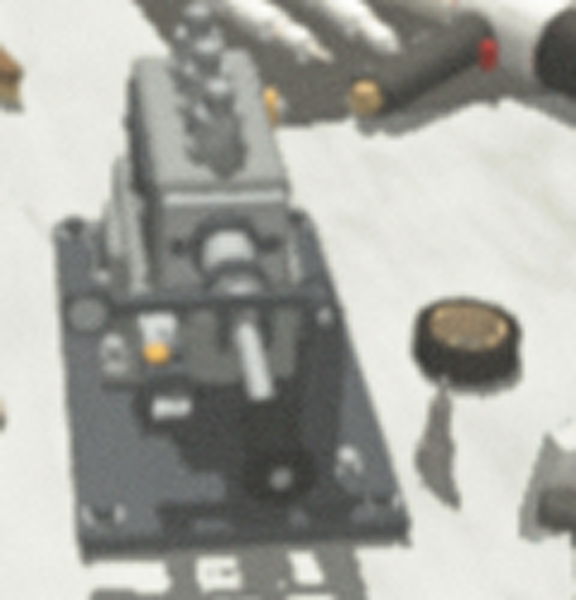

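```bash
cat >> h.py <<'E'
import json
def W(p): # pump->world
    q=json.load(open("pose.json")); c,s=np.cos(q[2]),np.sin(q[2]); p=np.atleast_2d(p)
    return np.c_[q[0]+c*p[:,0]-s*p[:,1], q[1]+s*p[:,0]+c*p[:,1], p[:,2]]
def P(w):
    q=json.load(open("pose.json")); c,s=np.cos(q[2]),np.sin(q[2]); w=np.atleast_2d(w)-np.array([q[0],q[1],0])
    return np.c_[c*w[:,0]+s*w[:,1], -s*w[:,0]+c*w[:,1], w[:,2]]
E
python3 - <<'E'
from h import *
from scipy.optimize import least_squares
s=snapshot("top")
f=lambda x,y:(240+(x+.5)/4.2-.5,145+(y+.5)/4.2-.5)
pts=[((73,57),(75,228,12)),((547,113),(75,-52,12)),((518,362),(-75,-52,12)),((42,303),(-75,228,12)),((617,240),(0,-89,100)),((690,246),(0,-128,100))]
w=np.array([onz(s,f(*a),b[2]/1e3) for a,b in pts]); b=np.array([b for _,b in pts])/1e3
def r(q):
    c,t=np.cos(q[2]),np.sin(q[2]); return np.c_[q[0]+c*b[:,0]-t*b[:,1],q[1]+t*b[:,0]+c*b[:,1]]-w[:,:2]
R=least_squares(lambda q:r(q).ravel(),[.5,-.1,0]); q=R.x; print(q,np.degrees(q[2])); print(np.round(r(q)*1e3,1))
json.dump(q.tolist(),open("pose.json","w"))
for n in("top","side"):
    s=snapshot(n); h=cv2.cvtColor(s["img"],cv2.COLOR_BGR2HSV)
    m=cv2.inRange(h,(8,120,120),(30,255,255)); x0,y0,x1,y1=(350,205,380,225) if n=="top" else (300,210,325,235)
    k=np.zeros_like(m);k[y0:y1,x0:x1]=m[y0:y1,x0:x1]; M=cv2.moments(k,True); c=(M["m10"]/M["m00"],M["m01"]/M["m00"]); print(n,M["m00"],c,P(onz(s,c,.105)))
print(W([[0,-.106,.1],[-.068,-.0215,.112],[.032,-.0215,.112]]))
print(proj(s,W([[0,-.106,.1],[-.068,-.0215,.112],[.032,-.0215,.112]])), )
E
```

```text
[ 0.57084188 -0.09942331 -0.13419644] -7.688889652160122
[[ 2.1 -0.5]
 [ 1.2 -0.2]
 [-2.3  0.4]
 [-2.2  1.2]
 [ 1.4 -0.4]
 [-0.2 -0.3]]
top 11.0 (366.3636363636364, 216.9090909090909) [[-0.04068994 -0.04756278  0.105     ]]
side 8.0 (311.75, 223.25) [[-0.04223604 -0.04912795  0.105     ]]
[[ 0.55665971 -0.20447028  0.1       ]
 [ 0.50057668 -0.11163202  0.112     ]
 [ 0.5996776  -0.12501142  0.112     ]]
[[336.93941069 241.39822807]
 [297.92512938 213.37653939]
 [346.36859877 211.20230902]]
```

```bash
python3 -c "
import station;print([ (k,v) for k,v in vars(station).items() if k[0]!='_' and not callable(v)][:20])
print(getattr(station,'tips_ahead',None))"
```

```text
[('tips_ahead', 0.019)]
0.019
```

>>> send_rows --pt "0 0 0 6.5" --pt "0 0 0 6.5" --pt "0 0 0 6.5" --pt "0 0 0 6.5" --pt "0.02 -0.03 0 0" --pt "0.02 -0.03 0 0" --pt "0.02 -0.03 0 0" --pt "0.02 -0.03 0 0" --pt "0.02 -0.03 0 0" --pt "0.02 -0.03 0 0" --pt "0.02 -0.03 0 0" --pt "0.02 -0.03 0 0" --jaw 0.05

```text
time_s: 1.25
ee_pos: [0.3565, -0.2804, 0.2458]
eef_rot: [0.0, 0.998, -0.067, 0.0]
contact_force: [0.8, 0.7, -0.1]
width: 0.05
finger_force: 0.0
```

>>> send_rows --pt "0.02 -0.031 0 0" --pt "0.02 -0.031 0 0" --pt "0.02 -0.031 0 0" --pt "0.02 -0.031 0 0" --pt "0.02 -0.031 0 0" --pt "0.02 -0.031 0 0" --pt "0 0 0.03 0" --pt "0 0 0.03 0" --pt "0 0 0 0" --pt "0 0 0 0"

```text
time_s: 2.08
ee_pos: [0.4987, -0.1133, 0.1849]
eef_rot: [-0.0, 0.998, -0.067, -0.002]
contact_force: [0.4, -1.1, 0.7]
width: 0.0497
finger_force: 0.0
```

```bash
python3 - <<'E'
from h import *
o=get_obs(); print(P(o["ee_pos"]),np.round(o["qpos"],2))
ims=[]
for n in("top","side"):
    s=snapshot(n); p=proj(s,W([[-.068,-.0215,.112]]))[0]; print(n,p); x,y=int(p[0])-40,int(p[1])-60
    ims.append(cv2.resize(s["img"][y:y+100,x:x+80],None,fx=5,fy=5,interpolation=cv2.INTER_CUBIC)); 
cv2.imwrite("pics/a1.png",np.hstack(ims))
E
```

```text
[[-0.06965588 -0.02335945  0.18492708]] [-0.37  0.38  1.65 -0.    1.12  1.33]
top [353.44280098 227.73582625]
side [297.92512938 213.37653939]
```

View pics/a1.png

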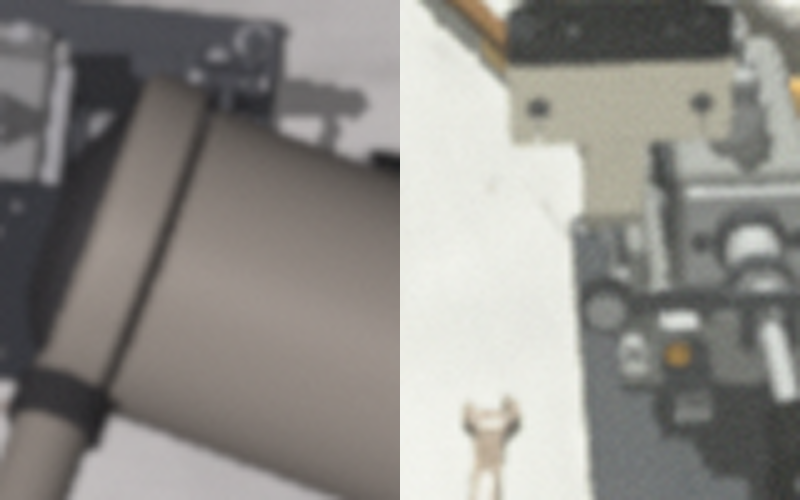

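>>> send_rows --pt "0.002 -0.002 0.025 0" --pt "0 0 0.025 0" --pt "0 0 0.022 0" --pt "0 0 0 0" --pt "0 0 0 0"

```text
time_s: 2.6
ee_pos: [0.5021, -0.1125, 0.1148]
eef_rot: [0.0, 0.998, -0.067, 0.0]
contact_force: [-0.3, -0.2, 0.5]
width: 0.0502
finger_force: 0.0
```

>>> send_rows --pt "0 0 0 0" --pt "0 0 0 0" --pt "0 0 0 0" --pt "0 0 0 0" --pt "0 0 0 0" --pt "0 0 0 0" --pt "0 0 0 0" --pt "0 0 0 0" --jaw 0 --force 8

```text
time_s: 3.27
ee_pos: [0.5018, -0.112, 0.1139]
eef_rot: [0.0, 0.998, -0.067, 0.0]
contact_force: [0.2, -1.3, 2.8]
width: 0.0098
finger_force: 8.0
```

```bash
python3 - <<'E'
from h import *
o=get_obs(); print(P(o["ee_pos"]),o["width"])
t=np.array([-.068,.112])
for q in np.arange(0,1.96,.15): print(round(q,2),np.round(1e3*np.array([32-0,112])/1e3+100*np.array([-np.cos(q),np.sin(q)]),1))
E
```

```text
[[-0.06674349 -0.02165344  0.11388178]] 0.009826875834641561
0.0 [-68. 112.]
0.15 [-66.9 126.9]
0.3 [-63.5 141.6]
0.45 [-58.  155.5]
0.6 [-50.5 168.5]
0.75 [-41.2 180.2]
0.9 [-30.2 190.3]
1.05 [-17.8 198.7]
1.2 [ -4.2 205.2]
1.35 [ 10.1 209.6]
1.5 [ 24.9 211.7]
1.65 [ 39.9 211.7]
1.8 [ 54.7 209.4]
1.95 [ 69.  204.9]
```

>>> send_rows --pt "0.001 0 -0.015 0" --pt "0.003 0 -0.015 0" --pt "0.006 0 -0.014 0" --pt "0.007 0 -0.013 0" --pt "0.009 0 -0.012 0" --pt "0.011 0 -0.01 0" --pt "0.012 0 -0.008 0" --pt "0.014 0 -0.006 0" --pt "0 0 0 0"

```text
time_s: 4.02
ee_pos: [0.5661, -0.1208, 0.208]
eef_rot: [0.0, 0.998, -0.067, 0.002]
contact_force: [-1.8, -0.5, 5.6]
width: 0.01
finger_force: 8.0
```

>>> send_rows --pt "0.014 0 -0.003 0" --pt "0.015 0 -0.002 0" --pt "0.015 0 0 0" --pt "0.015 0 0.003 0" --pt "0.009 0 0.003 0" --pt "0 0 0 0" --pt "0 0 0 0"

```text
time_s: 4.6
ee_pos: [0.6319, -0.1299, 0.2057]
eef_rot: [0.0, 0.998, -0.067, 0.001]
contact_force: [1.4, -2.5, 3.5]
width: 0.0097
finger_force: 8.0
```

```bash
python3 - <<'E'
from h import *
o=get_obs(); print(P(o["ee_pos"]),o["width"],o["contact_force"],np.round(o["qpos"],2))
s=snapshot("side"); p=proj(s,W([[.03,-.0215,.16]]))[0].astype(int)
cv2.imwrite("pics/a2.png",cv2.resize(s["img"][p[1]-60:p[1]+60,p[0]-60:p[0]+60],None,fx=4.5,fy=4.5,interpolation=cv2.INTER_CUBIC))
E
```

```text
[[ 0.06456455 -0.02202862  0.20572954]] 0.009736365398238292 [ 1.38903057 -2.49439147  3.5440489 ] [-0.32  0.59  1.22 -0.    1.32  1.38]
```

View pics/a2.png

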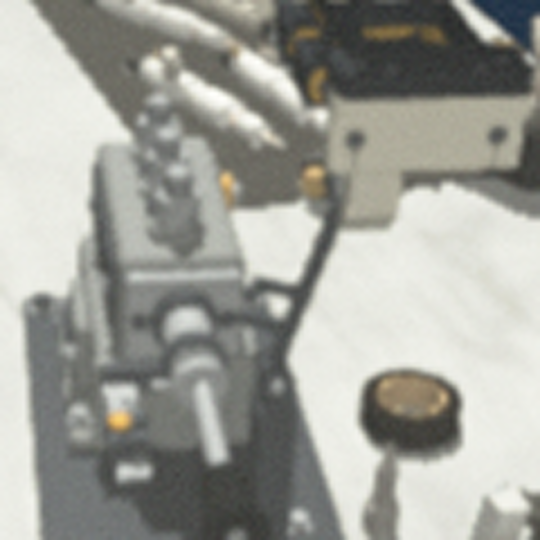

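>>> send_rows --pt "0 0 0 0" --pt "0 0 0 0" --pt "0 0 0 0" --pt "0 0 0 0" --pt "0 0 -0.02 0" --pt "0 0 -0.03 0" --pt "0 0 0 0" --jaw 0.05

```text
time_s: 5.23
ee_pos: [0.6332, -0.1297, 0.2614]
eef_rot: [0.001, 0.998, -0.067, 0.004]
contact_force: [0.8, -0.2, 1.3]
width: 0.0488
finger_force: 0.0
```

>>> send_rows --pt "-0.01 0.02 0 0" --pt "-0.02 0.03 0 0" --pt "-0.02 0.03 0 -6" --pt "0 0 0 -7" --pt "0 0 0 -7" --pt "0 0 0 -7" --pt "0 0 0 -7" --pt "0 0 0 -7" --pt "0 0 0 -7" --pt "0 0 0 -7" --pt "0 0 0 -7" --pt "0 0 0 -7"

```text
time_s: 6.23
ee_pos: [0.5711, -0.2018, 0.2556]
eef_rot: [-0.0, 0.859, 0.513, -0.0]
contact_force: [0.4, -0.1, -0.5]
width: 0.05
finger_force: 0.0
```

>>> send_rows --pt "0 0 0 -7" --pt "0 0 0 -7" --pt "0 0 0 -7" --pt "0 0 0 0" --pt "0 0 0 0"

```text
time_s: 6.65
ee_pos: [0.5712, -0.2019, 0.2557]
eef_rot: [-0.0, 0.754, 0.657, -0.0]
contact_force: [0.2, -0.1, 0.1]
width: 0.0498
finger_force: 0.0
```

```bash
python3 - <<'E'
from h import *
o=get_obs(); print(P(o["ee_pos"]),o["eef_rot"],o["width"],np.round(o["qpos"],2))
s=snapshot("side"); p=proj(s,W([[.03,-.0215,.16]]))[0].astype(int)
a=cv2.resize(s["img"][p[1]-50:p[1]+70,p[0]-60:p[0]+60],None,fx=4,fy=4,interpolation=cv2.INTER_CUBIC)
cv2.imwrite("pics/a3.png",a)
E
```

```text
[[ 0.01406177 -0.10148092  0.25567702]] [-3.01397299e-05  7.54032406e-01  6.56837217e-01 -1.20437431e-05] 0.049831156220688025 [-0.47  0.49  1.27  0.    1.39 -0.33]
```

View pics/a3.png

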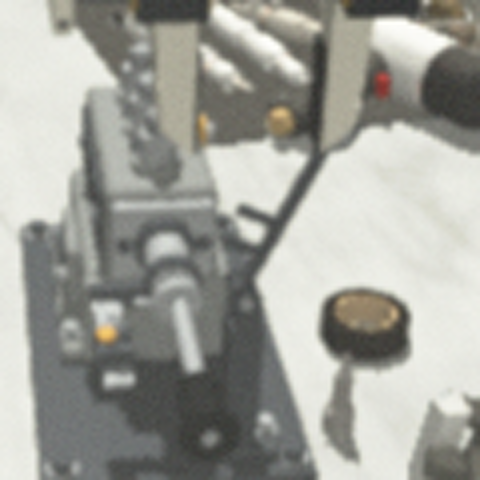

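>>> send_rows --pt "-0.009 -0.014 0.02 0" --pt "0 0 0.035 0" --pt "0 0 0.035 0" --pt "0 0 0.03 0" --pt "0 0 0.02 0" --pt "0 0 0.015 0" --pt "0 0 0 0" --pt "0 0 0 0"

```text
time_s: 7.37
ee_pos: [0.556, -0.2089, 0.1004]
eef_rot: [-0.001, 0.754, 0.657, -0.0]
contact_force: [0.4, -0.2, 0.9]
width: 0.0502
finger_force: 0.0
```

>>> send_rows --pt "0 0 0 0" --pt "0 0 0 0" --pt "0 0 0 0" --pt "0 0 0 0" --pt "0 0 0 0" --pt "0 0 0 0" --pt "0 0 0 0" --pt "0 0 0 0" --jaw 0 --force 40

```text
time_s: 8.03
ee_pos: [0.5536, -0.2088, 0.1014]
eef_rot: [-0.002, 0.753, 0.658, -0.002]
contact_force: [-10.4, 0.5, 8.9]
width: 0.0207
finger_force: 40.0
```

```bash
python3 - <<'E'
from h import *
o=get_obs(); print(P(o["ee_pos"]),o["width"],o["contact_force"])
E
```

```text
[[-0.00244204 -0.11072602  0.10135429]] 0.020734562308717387 [-10.38841305   0.5207712    8.87447403]
```

>>> send_rows --pt "0 -0.002 -0.001 0" --pt "0 0 0 0" --pt "-0.005 0 0 0" --pt "-0.006 0 0 0" --pt "-0.006 0 0 0" --pt "-0.006 0 0 0" --pt "-0.006 0 0 0" --pt "-0.004 0 0 0" --pt "0 0 0 0" --pt "0 0 0 0" --pt "0 0 0 0" --pt "0 0 0 0"

```text
time_s: 9.03
ee_pos: [0.5492, -0.2391, 0.1015]
eef_rot: [-0.002, 0.753, 0.658, 0.001]
contact_force: [-2.3, 9.6, 2.0]
width: 0.0211
finger_force: 40.0
```

```bash
python3 - <<'E'
from h import *
o=get_obs(); print(P(o["ee_pos"]),o["width"],o["contact_force"])
for n in("side","top"):
    s=snapshot(n); p=proj(s,W([[-.03,-.05,.1]]))[0].astype(int); print(p)
    globals()[n]=cv2.resize(s["img"][p[1]-30:p[1]+40,p[0]-30:p[0]+30],None,fx=6.5,fy=6.5,interpolation=cv2.INTER_CUBIC)
cv2.imwrite("pics/a4.png",np.hstack([side,top]))
E
```

```text
[[-0.00271679 -0.14130485  0.10148001]] 0.021129213422943324 [-2.25743551  9.62808259  2.02029624]
[317 225]
[367 212]
```

View pics/a4.png

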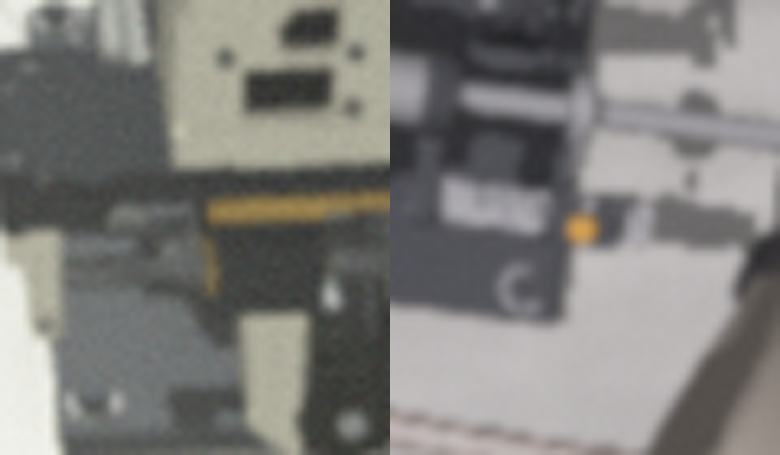

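```bash
python3 - <<'E'
from h import *
ims=[snapshot("top") for _ in range(10)]; s=ims[0]; g=np.mean([i["img"] for i in ims],0).astype(np.float32); np.save("top_a.npy",g)
ys=np.arange(-20,-80,-2)
print("y   ",*ys)
for x,z in((10,.1),(6,.113),(-6,.113),(-10,.1),(-17,.1),(-20,.1),(-23,.1),(-26,.1),(-29,.1),(-32,.1),(-35,.1),(-38,.1),(-44,.1)):
    p=proj(s,W(np.c_[np.full(len(ys),x/1e3),ys/1e3,np.full(len(ys),z)])).astype(np.float32)
    v=cv2.remap(g,p[:,0],p[:,1],cv2.INTER_LINEAR).mean(-1).ravel(); print(x,z,*np.round(v).astype(int))
# big picture rectified to pump plane z=.1
X,Y=np.meshgrid(np.arange(20,-56,-.12),np.arange(-20,-90,-.12),indexing="ij")
p=proj(s,W(np.c_[X.ravel()/1e3,Y.ravel()/1e3,np.full(X.size,.1)])).astype(np.float32).reshape(*X.shape,2)
a=cv2.remap(g,p[...,0],p[...,1],cv2.INTER_CUBIC); a=np.clip(a*1.3,0,255).astype(np.uint8)
for y in range(-20,-90,-10): cv2.line(a,(int((-20-y)/.12),0),(int((-20-y)/.12),8),(0,255,0),1)
print(a.shape); cv2.imwrite("pics/a5.png",a)
E
```

```text
y    -20 -22 -24 -26 -28 -30 -32 -34 -36 -38 -40 -42 -44 -46 -48 -50 -52 -54 -56 -58 -60 -62 -64 -66 -68 -70 -72 -74 -76 -78
10 0.1 57 55 54 52 51 51 52 53 65 87 110 123 129 139 162 179 185 187 186 186 185 184 183 183 183 183 181 173 154 134
6 0.113 72 70 70 68 67 66 67 71 90 119 139 142 139 142 156 169 175 176 176 173 171 169 168 168 170 170 163 142 118 109
-6 0.113 92 92 95 100 102 100 98 98 105 121 140 148 143 141 147 152 155 155 155 153 154 158 160 156 148 141 134 125 119 117
-10 0.1 55 54 53 52 52 51 52 54 66 87 109 124 134 148 167 178 181 181 182 182 183 182 182 180 178 176 173 162 145 127
-17 0.1 82 79 67 57 52 51 53 60 71 83 98 117 133 156 174 183 185 186 187 188 188 187 187 186 186 185 184 183 182 177
-20 0.1 82 75 63 55 52 51 54 60 73 84 96 113 137 163 179 185 187 187 188 188 188 188 187 186 186 186 185 183 182 176
-23 0.1 81 73 61 53 51 51 52 57 71 81 89 104 131 163 181 185 185 185 185 184 183 182 182 183 183 182 176 169 167 166
-26 0.1 88 80 71 62 59 60 63 66 72 77 80 93 118 150 166 167 163 160 158 156 153 150 152 161 167 162 148 133 127 131
-29 0.1 118 116 112 103 102 103 109 103 91 82 83 91 104 123 137 132 116 108 105 106 107 112 122 141 149 139 122 112 109 110
-32 0.1 146 148 147 144 145 142 136 123 105 90 86 87 93 114 131 125 104 90 88 91 96 114 133 152 160 148 126 111 107 107
-35 0.1 155 158 160 160 158 150 138 122 106 92 87 91 103 119 126 117 100 87 84 85 95 125 146 157 159 148 128 112 107 107
-38 0.1 160 162 166 168 165 158 145 123 101 90 92 108 125 137 139 128 109 90 84 82 96 127 152 163 161 149 130 115 112 113
-44 0.1 114 118 123 126 129 126 116 96 84 81 88 102 120 138 147 139 120 108 106 118 139 160 173 175 174 177 178 179 183 183
(634, 584, 3)
```

View pics/a5.png

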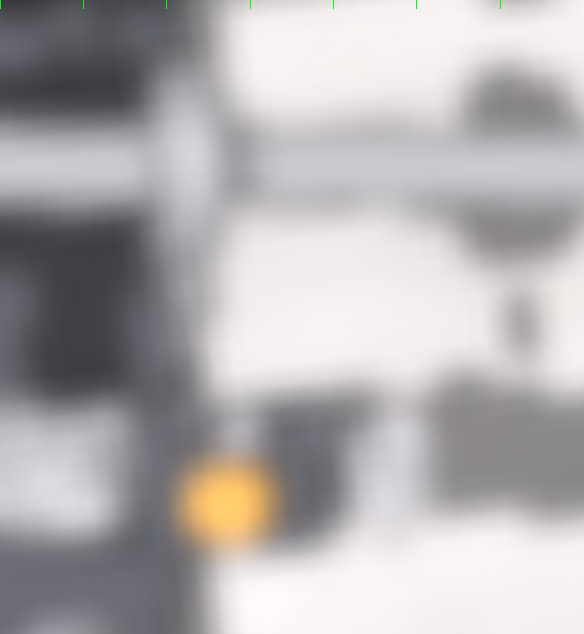

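>>> send_rows --pt "-0.0025 0 0 0" --pt "-0.0025 0 0 0" --pt "0 0 0 0" --pt "0 0 0 0" --pt "0 0 0 0" --pt "0 0 0 0"

```text
time_s: 10.13
ee_pos: [0.5486, -0.2437, 0.1015]
eef_rot: [-0.003, 0.753, 0.658, 0.001]
contact_force: [-2.3, 11.3, 2.5]
width: 0.0209
finger_force: 40.0
```

```bash
python3 - <<'E'
from h import *
o=get_obs(); print(P(o["ee_pos"]),o["width"],o["contact_force"])
ims=[snapshot("top") for _ in range(10)]; s=ims[0]; g=np.mean([i["img"] for i in ims],0).astype(np.float32)
ys=np.arange(-34,-64,-1)
print("y   ",*ys)
for x,z in((10,.1),(-10,.1),(-15,.1),(-17,.1),(-19,.1),(-21,.1),(-23,.1),(-25,.1),(-27,.1),(-31,.1),(-33,.1),(-35,.1),):
    p=proj(s,W(np.c_[np.full(len(ys),x/1e3),ys/1e3,np.full(len(ys),z)])).astype(np.float32)
    v=cv2.remap(g,p[:,0],p[:,1],cv2.INTER_LINEAR).mean(-1).ravel(); print(x,z,*np.round(v).astype(int))
X,Y=np.meshgrid(np.arange(20,-56,-.12),np.arange(-20,-90,-.12),indexing="ij")
p=proj(s,W(np.c_[X.ravel()/1e3,Y.ravel()/1e3,np.full(X.size,.1)])).astype(np.float32).reshape(*X.shape,2)
a=cv2.remap(g,p[...,0],p[...,1],cv2.INTER_CUBIC); a=np.clip(a*1.2,0,255).astype(np.uint8)
for y in range(-20,-90,-10): cv2.line(a,(int((-20-y)/.12),0),(int((-20-y)/.12),8),(0,255,0),1)
cv2.imwrite("pics/a6.png",a)
E
```

```text
[[-0.0027297  -0.14598986  0.10148431]] 0.020866217037066315 [-2.30769926 11.3340207   2.52539452]
y    -34 -35 -36 -37 -38 -39 -40 -41 -42 -43 -44 -45 -46 -47 -48 -49 -50 -51 -52 -53 -54 -55 -56 -57 -58 -59 -60 -61 -62 -63
10 0.1 52 52 53 53 54 56 63 70 82 95 106 116 124 127 131 137 142 151 162 170 178 183 185 186 186 185 185 184 184 184
-10 0.1 52 52 53 55 58 61 66 72 83 95 106 116 126 133 139 146 154 161 168 174 177 180 181 182 182 183 183 183 183 182
-15 0.1 57 62 66 70 74 76 79 82 85 96 107 121 137 151 161 169 174 179 181 183 184 185 185 185 185 186 186 186 186 186
-17 0.1 60 65 71 75 78 79 80 83 87 97 110 125 141 155 165 174 178 182 184 185 186 186 187 187 188 188 188 187 187 187
-19 0.1 60 66 72 75 79 79 79 84 91 101 115 129 143 156 165 174 179 183 185 186 187 187 188 188 188 189 189 188 188 188
-21 0.1 59 66 72 75 78 79 80 84 92 103 118 131 142 155 163 172 178 182 185 186 187 187 188 188 188 188 188 188 188 187
-23 0.1 58 64 70 74 78 79 80 83 90 98 111 123 135 146 156 166 174 178 183 184 184 184 184 184 184 184 184 183 183 182
-25 0.1 60 65 70 74 77 78 80 81 89 95 104 114 124 134 144 154 163 168 171 171 172 171 169 168 168 167 166 164 164 164
-27 0.1 75 75 76 76 78 78 81 83 88 95 101 108 115 123 131 137 143 146 146 145 143 142 140 138 137 136 135 133 133 134
-31 0.1 121 113 104 93 89 86 86 87 89 92 95 103 112 121 130 130 125 118 106 95 91 88 89 91 92 94 97 102 109 118
-33 0.1 123 115 106 97 92 88 86 86 87 91 95 104 114 122 128 129 121 113 102 91 89 87 87 88 89 92 96 107 118 128
-35 0.1 122 114 105 97 92 89 87 89 91 97 103 111 119 124 126 125 117 109 100 91 87 85 84 84 85 89 94 110 125 136
```

View pics/a6.png

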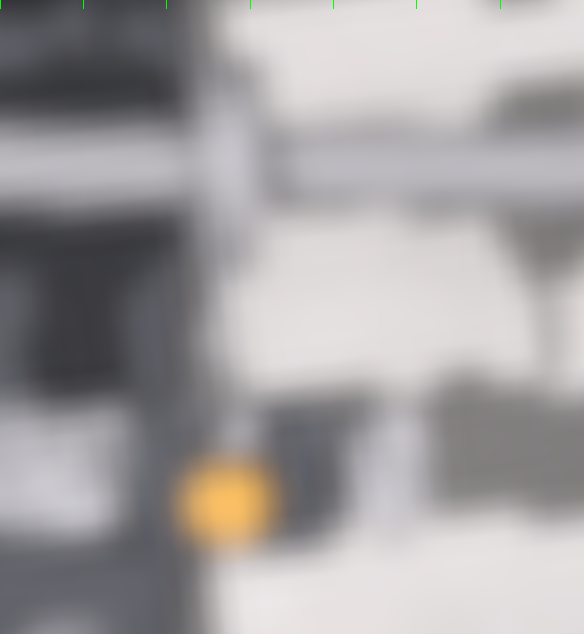

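```bash
python3 - <<'E'
from h import *
g0=np.load("top_a.npy"); i0=cv2.imread("pics/top0.png").astype(np.float32)
ims=[snapshot("top") for _ in range(10)]; s=ims[0]; g=np.mean([i["img"] for i in ims],0).astype(np.float32)
ys=np.arange(-36,-60,-1)
def samp(g,xs,z=.1):
    o=0
    for x in xs:
        p=proj(s,W(np.c_[np.full(len(ys),x/1e3),ys/1e3,np.full(len(ys),z)])).astype(np.float32); o=o+cv2.remap(g,p[:,0],p[:,1],cv2.INTER_LINEAR).mean(-1).ravel()
    return o/len(xs)
print(*ys)
for xs in((-18,-20,-22),(-24,-26)):
    for nm,a,b in(("a-now",g0,g),("rest-now",i0,g),("rest-a",i0,g0)): print(xs,nm,*np.round(samp(a,xs)-samp(b,xs)).astype(int))
# where true z=0.1 block/screw points: screw centroid now
h=cv2.cvtColor(g.astype(np.uint8),cv2.COLOR_BGR2HSV); m=np.zeros(h.shape[:2]); m[208:226,356:378]=np.clip(h[208:226,356:378,1].astype(float)-70,0,None)
yy,xx=np.mgrid[:400,:640]; c=((m*xx).sum()/m.sum(),(m*yy).sum()/m.sum()); print(c,P(onz(s,c,.105)))
E
```

```text
-36 -37 -38 -39 -40 -41 -42 -43 -44 -45 -46 -47 -48 -49 -50 -51 -52 -53 -54 -55 -56 -57 -58 -59
(-18, -20, -22) a-now 1 3 5 10 16 19 21 22 21 21 20 18 15 10 7 4 2 1 0 0 0 0 0 0
(-18, -20, -22) rest-now -6 -6 -6 -6 -6 -6 -3 -1 3 6 5 4 0 -5 -11 -18 -27 -37 -44 -42 -39 -32 -24 -20
(-18, -20, -22) rest-a -6 -8 -11 -16 -22 -25 -25 -23 -19 -16 -15 -14 -14 -15 -18 -22 -29 -37 -44 -42 -39 -32 -24 -20
(-24, -26) a-now 0 1 2 3 4 5 8 11 18 27 30 31 28 21 14 8 3 2 1 0 0 0 0 0
(-24, -26) rest-now -7 -6 -5 -5 -5 -5 -1 3 10 17 19 19 15 6 -3 -13 -22 -26 -29 -27 -24 -21 -17 -15
(-24, -26) rest-a -7 -7 -7 -8 -9 -10 -9 -8 -9 -10 -11 -12 -13 -15 -16 -21 -25 -28 -30 -28 -25 -21 -18 -15
(np.float64(366.11737089201876), np.float64(216.72018779342724)) [[-0.0403409 -0.0469722  0.105    ]]
```

```bash
python3 - <<'E'
from h import *
g0=np.load("top_a.npy"); i0=cv2.imread("pics/top0.png").astype(np.float32)
ims=[snapshot("top") for _ in range(10)]; s=ims[0]; g=np.mean([i["img"] for i in ims],0).astype(np.float32)
for nm,im,r in(("rest",i0,range(0,-26,-1)),("a",g0,range(-30,-56,-1)),("now",g,range(-34,-60,-1))):
    ys=np.array(list(r)); print(nm,*ys)
    for x in(9,7,-7,-9,-11):
        z=.1+np.sqrt(169-x*x)/1e3
        p=proj(s,W(np.c_[np.full(len(ys),(x-2.5)/1e3),ys/1e3,np.full(len(ys),z)])).astype(np.float32)
        print(x,*np.round(cv2.remap(im,p[:,0],p[:,1],cv2.INTER_LINEAR).mean(-1).ravel()).astype(int))
E
```

```text
rest 0 -1 -2 -3 -4 -5 -6 -7 -8 -9 -10 -11 -12 -13 -14 -15 -16 -17 -18 -19 -20 -21 -22 -23 -24 -25
9 58 58 59 60 66 72 84 95 107 119 126 127 127 120 112 98 84 78 74 73 74 73 68 63 59 54
7 71 75 78 82 88 93 102 111 120 130 136 136 136 127 116 103 90 81 77 75 75 75 71 68 64 62
-7 50 49 48 50 53 59 70 82 93 104 110 114 113 109 101 90 80 76 72 73 74 72 67 62 56 51
-9 49 48 47 47 51 54 65 75 85 96 102 104 104 97 91 82 74 73 73 73 74 73 67 63 57 50
-11 47 46 47 47 51 55 63 74 84 96 107 107 107 98 89 81 74 71 71 72 73 74 69 64 58 51
a -30 -31 -32 -33 -34 -35 -36 -37 -38 -39 -40 -41 -42 -43 -44 -45 -46 -47 -48 -49 -50 -51 -52 -53 -54 -55
9 65 65 65 66 67 76 85 99 114 126 135 141 141 141 139 136 141 148 156 163 169 173 176 177 178 178
7 94 95 95 96 98 103 108 117 129 139 146 152 151 150 144 137 136 137 140 147 153 157 161 163 164 164
-7 54 54 54 54 58 66 75 90 103 113 123 129 133 136 140 146 154 164 170 175 178 179 179 179 179 179
-9 51 51 52 54 55 63 71 82 94 104 113 122 127 132 140 149 159 169 174 179 181 182 182 183 183 183
-11 51 51 52 54 56 61 68 76 87 97 108 118 125 131 140 150 160 169 177 180 183 183 183 183 184 184
now -34 -35 -36 -37 -38 -39 -40 -41 -42 -43 -44 -45 -46 -47 -48 -49 -50 -51 -52 -53 -54 -55 -56 -57 -58 -59
9 66 67 67 68 69 73 79 87 102 117 127 137 141 143 144 145 148 156 162 168 174 175 176 176 175 174
7 98 99 99 99 97 98 100 104 116 129 139 147 151 152 151 147 145 147 148 154 158 160 161 162 161 160
-7 53 53 54 56 59 65 71 83 96 108 119 128 134 140 146 152 159 167 172 175 178 178 179 179 179 179
-9 52 54 56 59 63 68 73 81 93 103 115 125 133 140 147 155 162 169 176 179 182 182 183 183 183 183
-11 54 57 62 66 70 74 78 82 91 102 114 127 140 149 157 164 170 175 179 181 182 183 184 184 184 184
```

>>> send_rows --pt "-0.0019 0 0 0" --pt "0 0 0 0" --pt "0 0 0 0" --pt "0 0 0 0" --pt "0 0 0 0" --pt "0 0 0 0"

```text
time_s: 12.13
ee_pos: [0.5484, -0.2455, 0.1015]
eef_rot: [-0.003, 0.753, 0.658, 0.001]
contact_force: [-2.2, 12.6, 2.1]
width: 0.021
finger_force: 40.0
```

```bash
python3 - <<'E'
from h import *
o=get_obs(); print(P(o["ee_pos"]),o["contact_force"],o["width"])
g0=np.load("top_a.npy")
ims=[snapshot("top") for _ in range(10)]; s=ims[0]; g=np.mean([i["img"] for i in ims],0).astype(np.float32)
ys=np.arange(-38,-60,-1); print(*ys)
for xs in((-18,-20,-22),(-24,-26),(-31,-33)):
    f=lambda im:np.mean([cv2.remap(im,*proj(s,W(np.c_[np.full(len(ys),x/1e3),ys/1e3,np.full(len(ys),.1)])).astype(np.float32).T,cv2.INTER_LINEAR).mean(-1).ravel() for x in xs],0)
    print(xs,*np.round(f(g0)-f(g)).astype(int)); print(" now",*np.round(f(g)).astype(int))
E
```

```text
[[-0.00274178 -0.14772959  0.10146206]] [-2.21913372 12.56651411  2.13902259] 0.020987055948143228
-38 -39 -40 -41 -42 -43 -44 -45 -46 -47 -48 -49 -50 -51 -52 -53 -54 -55 -56 -57 -58 -59
(-18, -20, -22) 5 10 16 18 17 15 11 9 10 11 13 15 13 10 7 4 2 1 0 0 0 0
 now 79 79 80 85 95 108 124 141 152 162 166 168 172 176 179 182 185 186 187 188 188 188
(-24, -26) 1 2 3 4 2 0 1 4 8 14 18 17 16 10 6 3 1 1 1 0 1 1
 now 76 79 80 83 95 107 122 138 147 151 154 157 159 163 167 168 170 170 169 169 168 167
(-31, -33) 0 0 0 0 0 0 0 0 0 1 1 1 1 1 0 0 0 0 0 0 0 0
 now 90 87 86 87 88 92 96 105 114 122 130 130 124 115 104 93 90 87 88 89 91 93
```

```bash
python3 -c "
from station import *
print(sign_off())"
```

```text
the job is handed in; nothing more can be done
None
```

The job is handed in. The keeper fork stays leaning back on its own, and the rod is held by the knob at about 37 mm travel. The last camera check put the pointer within about half a millimetre of the notch's middle.

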